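# Vent and open the ring clamp, and hold its arm up

### The arm

A 6-joint arm with a two-finger parallel gripper is mounted at the origin on the work surface. World frame = base frame: x ahead of the robot, y to its left, z up, the work surface at z = 0. Lengths are in m, angles in rad, forces in N, time in s.
With the tool pointing down it reaches from about 0.325 to 0.75 m from the base axis. Payload 7.6 kg.
Tool frame: the origin (TCP) lies between the finger pads; the fingertips stand 22 mm ahead of it and the grasp point (between the pads) lies 3 mm ahead of it (ctrl.tip_extent is the distance from the TCP to the fingertips, in m); z points along the fingers, x is the direction in which the jaws open and shut, and the axes are right-handed (so a half turn about z gives the same grasp; the last joint's range is limited). The gripper opens to 85 mm and grips with 20 to 120 N. Pads are 22 mm wide; open, the fingers measure 114 mm over their backs; the gripper's body (76 mm by 85 mm) begins 54 mm behind the grasp point. The pads swing forward as they close: fully open they stand 13 mm farther back than shut.
Start: joints at [1.062, 0.052, 1.401, -0, 1.689, -0.07], TCP at [0.223, 0.475, 0.253] pointing down, gripper open.
Joint ranges: [-2.9, 2.9], [-0.91, 2.17], [0.12, 2.37], [-1.06, 4.2], [0.26, 2.73], [-2.93, 2.93]. Speed limits (rad/s): [2.57, 2.57, 3.01, 3.14, 3.14, 3.14].

### API

Orientations are given as a 3x3 rotation matrix whose columns are the frame's x, y, z axes.
In Python, from workcell import ctrl gives the robot as it stands.
- The arm moves only by the shell command python3 -m creep 'ROWS' [FORCE]. ROWS is JSON, a list of rows, each an object with "travel": the shift along the tool's x, y, z in m, a list of three; "dr": the turn, a rotation vector about the tool's x, y, z in degrees, a list of three; "claw": the closure, from 0 (fully open) to 1 (shut). In form: [{"travel": [dx, dy, dz], "dr": [wx, wy, wz], "claw": claw}, ...]. A call has 1 to 12 rows; each row shifts and turns the commanded pose from where the row before left it, along the tool's axes as they then stand; what a row does not reach is not made up. A row lasts 1/8 s, in which the tool goes at most 62.5 mm and 10.7 degrees, less where a joint would pass 70% of its speed; a pose out of reach is approached as far as the arm can. A call is refused whole if a number of a shift passes 0.0625 or a number of a turn 10.7, either way. A call with a gripper value outside its range is refused whole. The fingers move at their own pace and stop on an object; FORCE is the grip in N (left out, the last holds). Time passes only in rows, so rows that do not move let the fingers close. It gives the time, the measured TCP pose, the force and the opening at its end, in the units of the state.
- ctrl.read_state(): the state, without advancing time (a new reading comes with each control period).
- ctrl.grab_frame(name): name is "side" or "top"; returns the picture (480x640x3 uint8, blue, green, red); there is no depth.
- ctrl.get_calibration(name): a dict with "mtx" (3x3 intrinsics, pixels), "pose" (4x4, takes a point from camera to world coordinates). Camera axes: x right, y down, z forward; pixel columns grow to the right and rows downward; lengths in m; the calibration is good to about 2 mm. A picture is of the moment at which its call begins. get_calibration takes no time and is no camera call.
- ctrl.hand_in(): hands the job in, once; it reports no verdict.
The state is a dict: "time": time; "q": joint angles; "dq": joint speeds; "tau": joint torques, N m; "tool_pos": TCP position; "orientation": TCP orientation; "ft_force": force on the tool from outside, world axes, zero at the start; "ft_torque": the same for the moment, N m; "width": finger opening in m.
Only numpy, scipy, OpenCV 4.12 (cv2) and the standard library are available. Lean on these libraries where they do the work, as an engineer would, in place of code of your own. Each camera call takes 0.05 s, during which the arm holds its last target. There are 200 camera calls.

### The job

Vent the ring clamp first: twist the blue air-release knob clockwise to its stop and let go so that it springs back. Then, with the clamp arm still down, pull the red disc of the hitch latch sideways against its spring until the latch is free of the ball, and lift the arm off the ball by that disc, until the cup is at least 6 cm above the ball. Finish there, still holding the arm up by the red disc, so that a colleague can change the ring; leave the other things on the bench where they are.

Things in the scene. Friction and masses are not known exactly. Their poses are not given: they have to be found in the camera images.
- release_knob (a joint): spring-return air-release knob on top of the grey air box: rad turned clockwise as seen from above; 0 at rest, hard stop at 1.2. Its spring resists with 0.04 N m at rest growing to 0.18 N m at the stop and turns it back to 0 when let go.
- knob_grip (a point): centre of the blue knob's bar grip, on the vertical turning axis, 70 mm above the table. The bar is 46 mm long (x axis), 12 mm thick (y), its top 83 mm above the table; it stands on a round skirt 50 mm wide with its top 52 mm above the table. The axes turn with the knob; z is up.
- latch (a joint): brass slide latch at the front of the clamp arm: m pulled along +y of pull_disc; 0 shut, hard stop at 0.014. Its blade hooks under the ball's lip and is clear of it from 0.009 on. The spring pulls it shut with 4 N at 0, 8 N at the stop. Keep it pulled until the cup has risen 35 mm, when the blade has passed the ball.
- pull_disc: upright red disc on a stalk, rigid with the latch; origin at its centre, 132 mm above the table with the arm down. 32 mm diameter, 16 mm thick along y (flat faces look along y; +y is the way to pull); x points along the arm to the hinge, z up. Below it: brass bridge, top 40 mm under the centre; black spring barrel on the -y side, 42 mm out, top 34 mm under. Lifting by it takes 3 to 5 N.
- clamp_arm (a joint): aluminium clamp arm (the tongue), hinged at its rear end on the fixture: rad lifted; 0 seated on the ball, stop at 1.1. No spring: it falls back when let go.
- hinge_pin (a point): middle of the clamp arm's hinge axis, 76 mm above the table. The axis is the point's y axis; the arm (26 mm wide) runs 180 mm from here along -x to the cup. The pull disc's centre lies at x -180, z +56 mm of this point, in its axes, which tilt with the arm; lifting turns the arm positively about +y.
- cup (a point): middle of the inner ceiling of the round cup (52 mm outside diameter) at the front end of the clamp arm, which sits over the ball; coincides with ball_top when the arm is down.
- ball_top (a point): top of the steel ball (36 mm diameter) of the ball mount on the fixture, 72 mm above the table. Axes are those of the fixture (a grey base plate 260 x 110 x 14 mm, fixed on the table): x from ball to hinge, y the way the latch is pulled, z up.
- air_box: fixed grey air box that carries the blue knob on top, 90 x 90 x 45 mm; origin at the centre of its underside. (The black box of the same size with a round grey knob is a lamp dimmer and has no part in this.)
- mallet: goldsmith's hammer lying flat, 260 mm, brown wooden handle, steel head; bystander, leave alone
- screwdriver: screwdriver lying flat, 180 mm, orange handle; bystander, leave alone
- brush: flat bench brush lying, 200 mm, pale wooden handle; bystander, leave alone
- jar: amber jar with black cap, 60 mm diameter, 85 mm tall; origin at its underside; bystander, leave alone
- bench_block: square steel bench block, 70 x 70 x 20 mm; origin at its underside; bystander, leave alone
- ring_blank: loose brass ring lying flat, 23 mm diameter, 8 mm high; bystander, leave alone
- burr_cup: blue ceramic cup, 68 mm diameter, 70 mm tall; origin at its underside; bystander, leave alone

How it is judged:
By the outcome, as a careful person would: the job done as asked, in the order asked, and still so for the second after the job is handed in, while the arm keeps its last pose, push and grip.
It also fails if it takes over 50 s, if anything falls off the work surface, if the arm or the gripper's body presses on something with over 40 N, if the wrist force passes 120 N, or if a joint passes its speed limit or range.

## Working session

There is one attempt and no reset: what is moved stays moved. The work goes in short steps, Python scripts to look and compute and a shell command to move; the robot and the scene stay as the last step left them, time stands still between calls to the robot, and variables do not carry over. Pictures are saved under pics/ and viewed, about 8 in all and at most 12, crops included, and the job is handed in when it is done.

```bash
mkdir -p pics; python3 - <<'E'
from workcell import ctrl
import cv2
for n in("top","side"):
    cv2.imwrite(f"pics/{n}0.png",ctrl.grab_frame(n)); c=ctrl.get_calibration(n); print(n,c["mtx"],c["pose"])
print(ctrl.read_state())
E
```

```text
top [[523.23277328   0.         328.03594256]
 [  0.         523.23277328 238.20697222]
 [  0.           0.           1.        ]] [[-0.01514322 -0.99046118  0.13695738  0.38700271]
 [-0.99972053  0.0125112  -0.02005832  0.01679461]
 [ 0.01815349 -0.13722286 -0.99037384  1.45044816]
 [ 0.          0.          0.          1.        ]]
side [[571.02702817   0.         328.86336814]
 [  0.         571.02702817 237.71105657]
 [  0.           0.           1.        ]] [[ 0.84304811 -0.35127707  0.4072767   0.04397144]
 [-0.53735122 -0.51790408  0.66560425 -0.85143508]
 [-0.02288125 -0.77998704 -0.62537722  0.92562716]
 [ 0.          0.          0.          1.        ]]
{'time': 0.1, 'q': array([ 1.06170944e+00,  5.27708602e-02,  1.40162151e+00, -6.06156947e-06,
        1.68864975e+00, -7.03053005e-02]), 'dq': array([-1.31037267e-03, -1.23800185e-03, -2.36723385e-03,  6.02219027e-04,
        6.71344739e-05, -1.09369325e-03]), 'tau': array([ 1.78897360e-03, -3.82578850e+01, -3.60986459e+01, -7.76613001e-05,
        4.79241513e-03,  4.98642271e-05]), 'tool_pos': array([0.22290022, 0.47505562, 0.25255903]), 'orientation': array([[ 4.24836919e-01,  9.05269629e-01, -7.01181999e-04],
       [ 9.05268745e-01, -4.24837486e-01, -1.26858797e-03],
       [-1.44630256e-03, -9.58151427e-05, -9.99998950e-01]]), 'ft_force': array([ 0.09190458, -0.59136636,  0.41865224]), 'ft_torque': array([-0.02532581, -0.00527891, -0.02857412]), 'width': 0.08540058902581342}
```

View pics/top0.png

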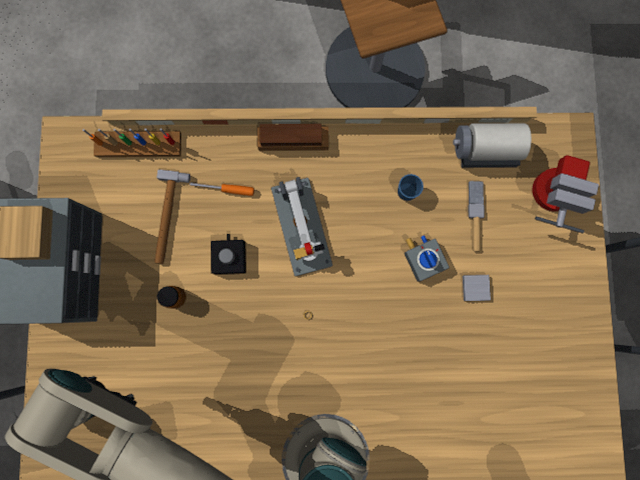

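View pics/side0.png

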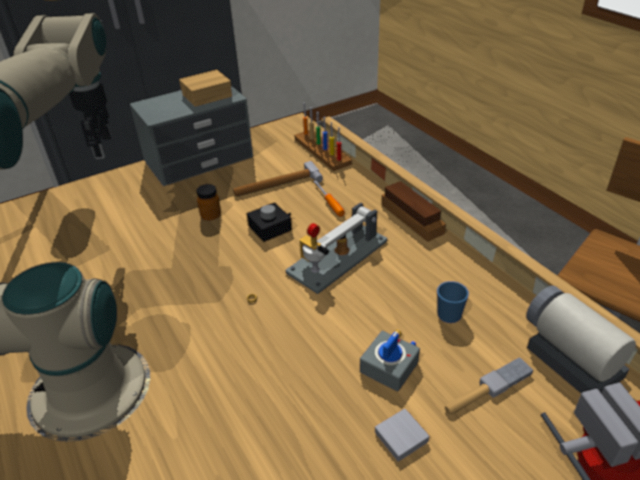

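The top view shows the fixture with its front end at about (310,262) and its hinge at about (292,188). The blue knob is at (429,260). In the side view the red disc is at (313,229) and the knob at (390,347). I'll enlarge both.

```bash
python3 - <<'E'
import cv2,numpy as np
t=cv2.imread("pics/top0.png");s=cv2.imread("pics/side0.png")
r=lambda i,x,y,w,h,k:cv2.resize(i[y:y+h,x:x+w],None,fx=k,fy=k,interpolation=cv2.INTER_CUBIC)
a=np.hstack([r(t,262,170,80,110,5),r(t,390,220,80,110,5)])
cv2.imwrite("pics/c1.png",a)
b=np.hstack([r(s,280,200,110,95,4),r(s,350,310,90,95,4)])
cv2.imwrite("pics/c2.png",b)
E
```

```text
(no output)
```

View pics/c1.png

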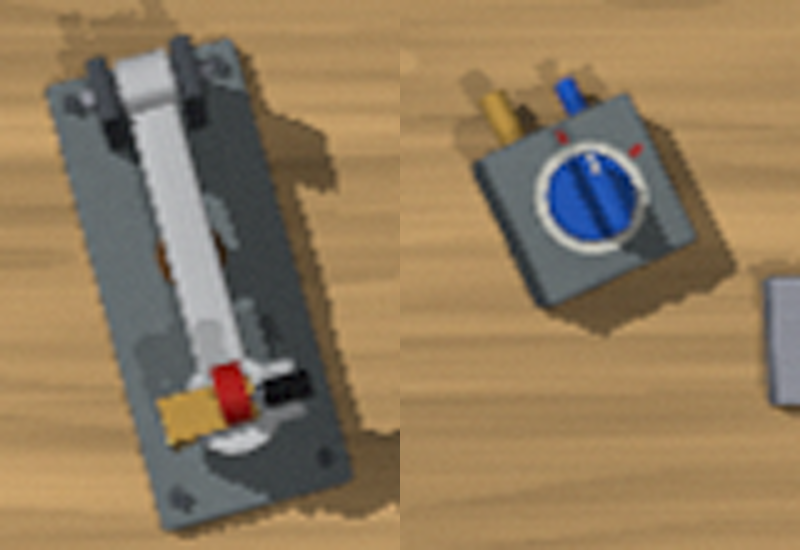

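View pics/c2.png

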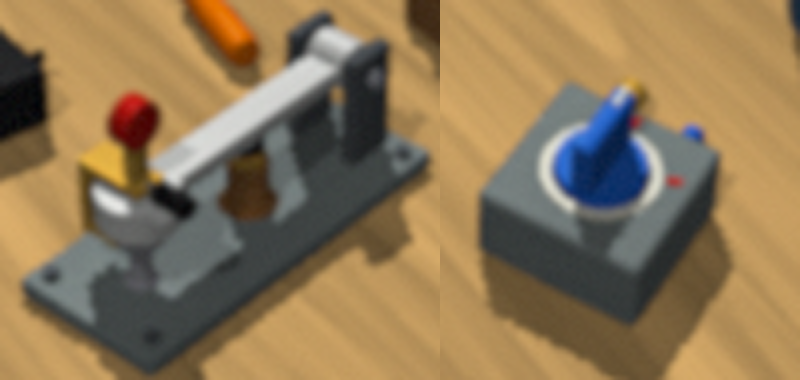

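The crops show the disc centre at about (308,248) top and (313,230.5) side, the knob ring centre at (428.6,259.6) top, and the plate edges. Next I'll compute positions.

```bash
cat > h.py <<'E'
from workcell import ctrl
import numpy as np, cv2
C={n:ctrl.get_calibration(n) for n in("top","side")}
def ray(n,u):
    c=C[n]; d=c["pose"][:3,:3]@np.linalg.inv(c["mtx"])@[u[0],u[1],1]; return c["pose"][:3,3],d
def onz(n,u,z):
    o,d=ray(n,u); return o+d*(z-o[2])/d[2]
def tri(a,b):
    P=[C[n]["mtx"]@np.linalg.inv(C[n]["pose"])[:3] for n in("top","side")]
    X=cv2.triangulatePoints(P[0],P[1],np.array(a,float),np.array(b,float)); return (X[:3]/X[3]).ravel()
def proj(n,p):
    c=np.linalg.inv(C[n]["pose"])@np.r_[p,1]; q=C[n]["mtx"]@c[:3]; return q[:2]/q[2]
E
python3 - <<'E'
from h import *
np.set_printoptions(precision=4,suppress=True)
T=lambda x,y:(262+x/5-.4,170+y/5-.4); K=lambda x,y:(390+(x-400)/5-.4,220+y/5-.4)
S=lambda x,y:(280+x/4-.4,200+y/4-.4); SK=lambda x,y:(350+(x-440)/4-.4,310+y/4-.4)
c=[onz("top",T(*p),.014) for p in((48,88),(232,38),(352,478),(165,528))]
m=sum(c)/4; ax=(c[0]+c[1]-c[2]-c[3])/2; lat=(c[0]+c[3]-c[1]-c[2])/2
print("plate",m,np.linalg.norm(ax),np.linalg.norm(lat),np.degrees(np.arctan2(ax[1],ax[0])),np.degrees(np.arctan2(lat[1],lat[0])))
print("disc tri",tri(T(231,393),S(133,122)),"side z.132",onz("side",S(133,122),.132),"top",onz("top",T(231,393),.138))
f,b=onz("side",S(345,40),.085),0
print("ring top",onz("top",K(593,198),.050),"side",onz("side",SK(602,168),.050))
for p in((560,138),(637,150)): 
    d=onz("top",K(*p),.045); print("tick",d,np.degrees(np.arctan2(*(d-onz("top",K(593,198),.05))[[1,0]])))
c=[onz("top",K(*p),.045) for p in((475,160),(630,95),(693,243),(545,308))]
c2=[onz("side",SK(*p),.045) for p in((572,85),(718,152),(632,268),(482,195))]
for q in(c,c2):
    print("box",sum(q)/4,[np.degrees(np.arctan2(*(q[i]-q[(i+1)%4])[[1,0]])) for i in range(4)])
a,b=onz("side",SK(580,152),.083),onz("side",SK(626,90),.083); print("bar",a,b,(a+b)/2,np.degrees(np.arctan2(*(b-a)[[1,0]])))
E
```

```text
plate [0.6217 0.0613 0.014 ] 0.25649322993149626 0.10666469395681831 14.396147444532932 104.60340726229934
disc tri [0.5464 0.0411 0.1285] side z.132 [0.5456 0.0368 0.132 ] top [0.5437 0.0417 0.138 ]
ring top [ 0.5201 -0.2809  0.05  ] side [ 0.5219 -0.2873  0.05  ]
tick [ 0.5535 -0.2653  0.045 ] 24.97619612374744
tick [ 0.5464 -0.307   0.045 ] -44.79978722532865
box [ 0.5189 -0.278   0.045 ] [np.float64(111.87450706527325), np.float64(20.707065344227832), np.float64(-67.43324754796483), np.float64(-156.55564875372602)]
box [ 0.5223 -0.2863  0.045 ] [np.float64(114.04486679368857), np.float64(22.309078558061398), np.float64(-65.61582376952603), np.float64(-157.40660916572799)]
bar [ 0.5012 -0.2951  0.083 ] [ 0.5432 -0.2763  0.083 ] [ 0.5222 -0.2857  0.083 ] 24.13063340264435
```

```bash
python3 -m creep '[{"travel":[0,0,0],"dr":[0,0,-9.8],"claw":0},{"travel":[0,0,0],"dr":[0,0,-9.8],"claw":0},{"travel":[0,0,0],"dr":[0,0,-9.8],"claw":0},{"travel":[0,0,0],"dr":[0,0,-9.8],"claw":0},{"travel":[0,0,0],"dr":[0,0,-9.8],"claw":0},{"travel":[-0.05,-0.002,0],"dr":[0,0,0],"claw":0},{"travel":[-0.055,-0.003,0],"dr":[0,0,0],"claw":0},{"travel":[-0.055,-0.003,0],"dr":[0,0,0],"claw":0},{"travel":[-0.055,-0.003,0],"dr":[0,0,0],"claw":0},{"travel":[-0.055,-0.003,0],"dr":[0,0,0],"claw":0},{"travel":[-0.055,-0.003,0],"dr":[0,0,0],"claw":0},{"travel":[-0.055,-0.003,0],"dr":[0,0,0],"claw":0}]' 40
python3 -m creep '[{"travel":[-0.055,-0.003,0],"dr":[0,0,0],"claw":0},{"travel":[-0.055,-0.003,0],"dr":[0,0,0],"claw":0},{"travel":[-0.055,-0.003,0],"dr":[0,0,0],"claw":0},{"travel":[-0.055,-0.003,0],"dr":[0,0,0],"claw":0},{"travel":[-0.055,-0.003,0],"dr":[0,0,0],"claw":0},{"travel":[-0.055,-0.003,0],"dr":[0,0,0],"claw":0},{"travel":[-0.055,-0.002,0],"dr":[0,0,0],"claw":0},{"travel":[-0.05,0,0],"dr":[0,0,0],"claw":0},{"travel":[0,0,0.04],"dr":[0,0,0],"claw":0},{"travel":[0,0,0.04],"dr":[0,0,0],"claw":0},{"travel":[0,0,0],"dr":[0,0,0],"claw":0}]'
```

```text
time: 1.6
tool_pos: [0.3586, 0.118, 0.2531]
orientation: [[-0.405, 0.914, 0.0], [0.914, 0.405, 0.0], [0.0, 0.0, -1.0]]
ft_force: [0.6, 0.7, 0.1]
width: 0.0854
time: 2.98
tool_pos: [0.5145, -0.2853, 0.1691]
orientation: [[-0.404, 0.915, -0.007], [0.915, 0.404, 0.005], [0.007, -0.005, -1.0]]
ft_force: [0.7, -0.0, -0.1]
width: 0.0854
```

```bash
python3 - <<'E'
from h import *
i=ctrl.grab_frame("side"); s=ctrl.read_state(); print(s["tool_pos"])
R=s["orientation"];p=s["tool_pos"]
for z in(.083,.052): print(z,"tcp vertically below ->",proj("side",np.r_[p[:2],z]))
print("tip centre",proj("side",p+R[:,2]*.022))
cv2.imwrite("pics/k1.png",cv2.resize(i[250:400,310:470],None,fx=4.5,fy=4,interpolation=cv2.INTER_CUBIC)[:, :])
j=ctrl.grab_frame("side")
E
```

```text
[ 0.51557402 -0.28588764  0.17235416]
0.083 tcp vertically below -> [387.748838   341.27383541]
0.052 tcp vertically below -> [387.08816226 351.85773792]
tip centre [389.23022466 316.93502588]
```

View pics/k1.png

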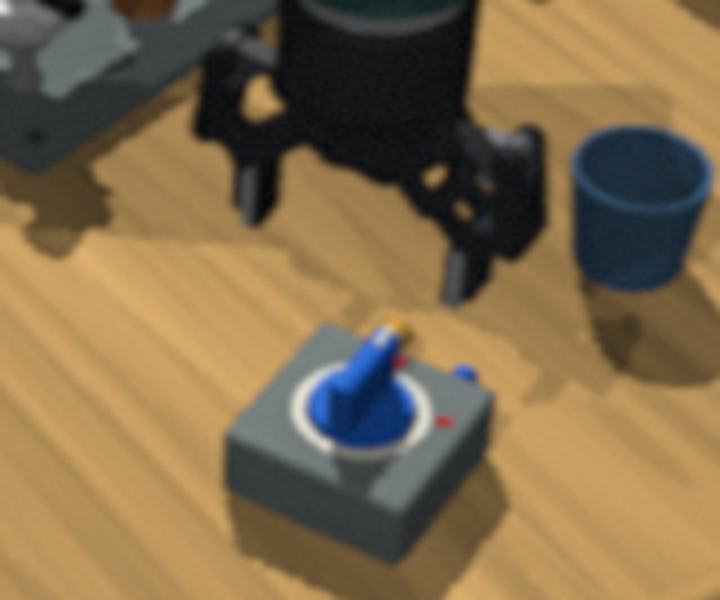

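The tips are at about (366,305) and (412,325), so their midpoint matches the projected TCP and the side camera agrees with the robot. The bar's middle is about 6 mm farther in +x. I'll correct for that, descend and grip.

```bash
python3 -m creep '[{"travel":[-0.0025,0.006,0.02],"dr":[0,0,0],"claw":0},{"travel":[0,0,0.035],"dr":[0,0,0],"claw":0},{"travel":[0,0,0.035],"dr":[0,0,0],"claw":0},{"travel":[0,0,0.004],"dr":[0,0,0],"claw":0},{"travel":[0,0,0],"dr":[0,0,0],"claw":0},{"travel":[0,0,0],"dr":[0,0,0],"claw":0.6}]' 60
python3 -m creep '[{"travel":[0,0,0],"dr":[0,0,0],"claw":1},{"travel":[0,0,0],"dr":[0,0,0],"claw":1},{"travel":[0,0,0],"dr":[0,0,0],"claw":1},{"travel":[0,0,0],"dr":[0,0,0],"claw":1},{"travel":[0,0,0],"dr":[0,0,0],"claw":1},{"travel":[0,0,0],"dr":[0,0,0],"claw":1}]' 60
```

```text
time: 3.82
tool_pos: [0.5236, -0.2867, 0.0814]
orientation: [[-0.405, 0.915, 0.003], [0.915, 0.405, -0.002], [-0.003, 0.002, -1.0]]
ft_force: [-0.2, 0.3, 0.4]
width: 0.0699
time: 4.58
tool_pos: [0.5222, -0.285, 0.0798]
orientation: [[-0.405, 0.914, -0.002], [0.914, 0.405, 0.002], [0.003, -0.001, -1.0]]
ft_force: [-4.1, 6.9, 6.6]
width: 0.011
```

```bash
python3 -m creep '[{"travel":[0,0,0],"dr":[0,0,8],"claw":1},{"travel":[0,0,0],"dr":[0,0,10],"claw":1},{"travel":[0,0,0],"dr":[0,0,10],"claw":1},{"travel":[0,0,0],"dr":[0,0,10],"claw":1},{"travel":[0,0,0],"dr":[0,0,10],"claw":1},{"travel":[0,0,0],"dr":[0,0,10],"claw":1},{"travel":[0,0,0],"dr":[0,0,6],"claw":1},{"travel":[0,0,0],"dr":[0,0,0],"claw":1},{"travel":[0,0,0],"dr":[0,0,0],"claw":1}]'
python3 -c "
from workcell import ctrl
print(ctrl.read_state()['ft_torque'])"
```

```text
time: 5.7
tool_pos: [0.5223, -0.2838, 0.0798]
orientation: [[0.643, 0.765, -0.002], [0.765, -0.643, 0.005], [0.002, -0.005, -1.0]]
ft_force: [-4.6, 11.6, 10.0]
width: 0.0112
[1.8099277  1.00481261 0.19020762]
```

```bash
python3 -m creep '[{"travel":[0,0,0],"dr":[0,0,3],"claw":1},{"travel":[0,0,0],"dr":[0,0,2],"claw":1},{"travel":[0,0,0],"dr":[0,0,0],"claw":1}]'
python3 -c "
from workcell import ctrl
print(ctrl.read_state()['ft_torque'])"
python3 -m creep '[{"travel":[0,0,0],"dr":[0,0,3],"claw":1},{"travel":[0,0,0],"dr":[0,0,2],"claw":1},{"travel":[0,0,0],"dr":[0,0,0],"claw":1}]'
python3 -c "
from workcell import ctrl
print(ctrl.read_state()['ft_torque'])"
```

```text
time: 6.08
tool_pos: [0.5223, -0.2837, 0.0798]
orientation: [[0.708, 0.706, -0.002], [0.706, -0.708, 0.005], [0.002, -0.005, -1.0]]
ft_force: [-5.6, 11.8, 8.4]
width: 0.0111
[1.83774729 0.98707161 0.15092526]
time: 6.45
tool_pos: [0.5224, -0.2836, 0.0798]
orientation: [[0.765, 0.644, -0.002], [0.644, -0.765, 0.004], [0.001, -0.005, -1.0]]
ft_force: [-5.9, 11.5, 10.0]
width: 0.0111
[1.83051955 1.03562669 1.51817384]
```

The moment jumped from 0.15 to 1.5 N m, so the knob is at its stop. Now I'll let go and check that it returns.

```bash
python3 -m creep '[{"travel":[0,0,0],"dr":[0,0,0],"claw":0},{"travel":[0,0,0],"dr":[0,0,0],"claw":0},{"travel":[0,0,0],"dr":[0,0,0],"claw":0},{"travel":[0,0,0],"dr":[0,0,0],"claw":0},{"travel":[0,0,0],"dr":[0,0,0],"claw":0},{"travel":[0,0,0],"dr":[0,0,0],"claw":0},{"travel":[0,0,-0.04],"dr":[0,0,0],"claw":0},{"travel":[0,0,-0.055],"dr":[0,0,0],"claw":0},{"travel":[0,0,-0.055],"dr":[0,0,0],"claw":0},{"travel":[0,0,0],"dr":[0,0,0],"claw":0}]'
python3 - <<'E'
from h import *
i=ctrl.grab_frame("side"); cv2.imwrite("pics/k2.png",cv2.resize(i[300:400,340:440],None,fx=4,fy=4,interpolation=cv2.INTER_CUBIC))
# plan to above disc
s=ctrl.read_state();R=s["orientation"];print(s["tool_pos"])
E
```

```text
time: 7.7
tool_pos: [0.5242, -0.2871, 0.2356]
orientation: [[0.768, 0.641, 0.009], [0.641, -0.768, -0.006], [0.003, 0.01, -1.0]]
ft_force: [0.2, -0.6, -0.7]
width: 0.0851
[ 0.52331502 -0.28659902  0.23194846]
```

View pics/k2.png

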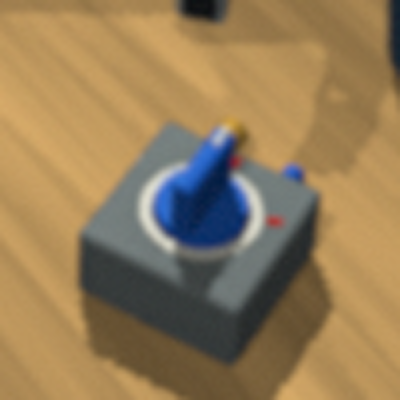

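The blue bar is back at its rest tick. Next I'll go above the disc.

```bash
python3 -m creep '[{"travel":[0,0,0],"dr":[0,0,-9.2],"claw":0},{"travel":[0,0,0],"dr":[0,0,-9.2],"claw":0},{"travel":[0,0,0],"dr":[0,0,-9.2],"claw":0},{"travel":[0,0,0],"dr":[0,0,-9.2],"claw":0},{"travel":[0,0,0],"dr":[0,0,-9.2],"claw":0},{"travel":[0,0,0],"dr":[0,0,-9.2],"claw":0},{"travel":[0,0,0],"dr":[0,0,-9.4],"claw":0},{"travel":[0.05,0.017,0],"dr":[0,0,0],"claw":0},{"travel":[0.052,0.017,0],"dr":[0,0,0],"claw":0},{"travel":[0.052,0.017,0],"dr":[0,0,0],"claw":0},{"travel":[0.052,0.017,0],"dr":[0,0,0],"claw":0},{"travel":[0.051,0.017,0],"dr":[0,0,0],"claw":0}]'
python3 -m creep '[{"travel":[0.05,0.017,0],"dr":[0,0,0],"claw":0},{"travel":[0,0,0.02],"dr":[0,0,0],"claw":0},{"travel":[0,0,0],"dr":[0,0,0],"claw":0},{"travel":[0,0,0],"dr":[0,0,0],"claw":0}]'
python3 - <<'E'
from h import *
i=ctrl.grab_frame("side"); s=ctrl.read_state(); p=s["tool_pos"];R=s["orientation"];print(p,R)
k=lambda u:((u-[265,170])*5).round()
for d in(.009,.022): print("tip",k(proj("side",p+R[:,2]*d)))
print("tcp at z.132",k(proj("side",np.r_[p[:2],.132])))
cv2.imwrite("pics/d1.png",cv2.resize(i[170:280,265:395],None,fx=5,fy=5,interpolation=cv2.INTER_CUBIC))
E
```

```text
time: 9.25
tool_pos: [0.54, -0.0142, 0.2273]
orientation: [[-0.25, 0.968, -0.003], [0.968, 0.25, 0.0], [0.001, -0.003, -1.0]]
ft_force: [-0.3, 0.2, 1.3]
width: 0.0856
time: 9.75
tool_pos: [0.5446, 0.0361, 0.209]
orientation: [[-0.249, 0.969, -0.001], [0.969, 0.249, 0.0], [0.0, -0.001, -1.0]]
ft_force: [0.5, 0.3, 0.1]
width: 0.0853
[0.54481982 0.03599803 0.2095301 ] [[-2.48624003e-01  9.68600062e-01  1.56559815e-04]
 [ 9.68600074e-01  2.48623995e-01  7.17261713e-05]
 [ 3.05494475e-05  1.69476696e-04 -9.99999985e-01]]
tip [232. 178.]
tip [234. 203.]
tcp at z.132 [239. 302.]
```

View pics/d1.png

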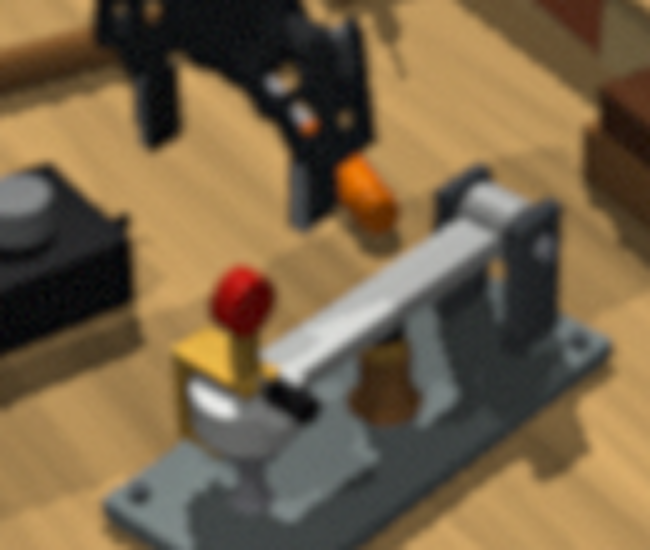

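The disc centre is at crop (243,300), against (239,302) predicted for the TCP axis: only about 1 mm off. Descend and grip.

```bash
python3 -m creep '[{"travel":[-0.001,0.001,0.03],"dr":[0,0,0],"claw":0},{"travel":[0,0,0.03],"dr":[0,0,0],"claw":0},{"travel":[0,0,0.0145],"dr":[0,0,0],"claw":0},{"travel":[0,0,0],"dr":[0,0,0],"claw":0},{"travel":[0,0,0],"dr":[0,0,0],"claw":0.5},{"travel":[0,0,0],"dr":[0,0,0],"claw":1},{"travel":[0,0,0],"dr":[0,0,0],"claw":1},{"travel":[0,0,0],"dr":[0,0,0],"claw":1},{"travel":[0,0,0],"dr":[0,0,0],"claw":1},{"travel":[0,0,0],"dr":[0,0,0],"claw":1},{"travel":[0,0,0],"dr":[0,0,0],"claw":1}]' 60
```

```text
time: 11.18
tool_pos: [0.5457, 0.0377, 0.1356]
orientation: [[-0.251, 0.968, -0.0], [0.968, 0.251, 0.003], [0.003, 0.001, -1.0]]
ft_force: [-3.7, 8.7, 4.1]
width: 0.0152
```

```bash
python3 -m creep '[{"travel":[0.003,0,0],"dr":[0,0,0],"claw":1},{"travel":[0.003,0,0],"dr":[0,0,0],"claw":1},{"travel":[0.003,0,0],"dr":[0,0,0],"claw":1},{"travel":[0.003,0,0],"dr":[0,0,0],"claw":1},{"travel":[0.002,0,0],"dr":[0,0,0],"claw":1},{"travel":[0,0,0],"dr":[0,0,0],"claw":1},{"travel":[0,0,0],"dr":[0,0,0],"claw":1}]'
python3 -c "
from workcell import ctrl
import numpy as np
s=ctrl.read_state();d=s['tool_pos']-[.5457,.0377,.1356];print(d,d@[-.25,.968,0],s['ft_force']@[-.25,.968,0],s['width'],s['ft_torque'])"
```

```text
time: 12.05
tool_pos: [0.543, 0.0483, 0.1356]
orientation: [[-0.249, 0.969, 0.002], [0.969, 0.249, -0.002], [-0.003, 0.001, -1.0]]
ft_force: [-0.3, -6.1, 5.2]
width: 0.0155
[-2.70136257e-03  1.05622720e-02  1.23572464e-05] 0.01089961993206615 -5.776134550874788 0.015452302275471314 [-1.42452042 -0.06242932  0.11387294]
```

```bash
python3 -m creep '[{"travel":[0.0015,0,0],"dr":[0,0,0],"claw":1},{"travel":[0,0,0],"dr":[0,0,0],"claw":1}]'
python3 -c "
from workcell import ctrl
import numpy as np
s=ctrl.read_state();d=s['tool_pos']-[.5457,.0377,.1356];print(d@[-.25,.968,0],s['ft_force']@[-.25,.968,0])"
python3 -m creep '[{"travel":[0,0.0027,-0.0078],"dr":[2.5,0,0],"claw":1},{"travel":[0,0.0027,-0.0078],"dr":[2.5,0,0],"claw":1},{"travel":[0,0.0027,-0.0078],"dr":[2.5,0,0],"claw":1},{"travel":[0,0,0],"dr":[0,0,0],"claw":1}]'
python3 -c "
from workcell import ctrl
import numpy as np
s=ctrl.read_state();d=s['tool_pos']-[.5457,.0377,.1356];print(d,d@[-.25,.968,0],d@[.968,.25,0],s['ft_force']@[-.25,.968,0],s['ft_force'],s['width'])"
```

```text
time: 12.3
tool_pos: [0.5426, 0.0497, 0.1356]
orientation: [[-0.249, 0.969, 0.002], [0.969, 0.249, -0.002], [-0.003, 0.001, -1.0]]
ft_force: [0.1, -7.1, 5.7]
width: 0.0154
0.012354520949638254 -6.891367953433522
time: 12.8
tool_pos: [0.5513, 0.0519, 0.1576]
orientation: [[-0.249, 0.96, -0.127], [0.969, 0.246, -0.035], [-0.002, -0.132, -0.991]]
ft_force: [-0.4, -7.3, -0.7]
width: 0.0151
[0.00562471 0.01423894 0.02197479] 0.012377118111964723 0.009004452327869589 -6.968111899526151 [-0.40440055 -7.302905   -0.74614132] 0.015100419294631469
```

The latch is free: it is pulled 12.4 mm and the arm follows with little force. Continue the lift.

```bash
python3 -m creep '[{"travel":[0,0.0027,-0.0078],"dr":[2.5,0,0],"claw":1},{"travel":[0,0.0027,-0.0078],"dr":[2.5,0,0],"claw":1},{"travel":[0,0.0027,-0.0078],"dr":[2.5,0,0],"claw":1},{"travel":[0,0.0027,-0.0078],"dr":[2.5,0,0],"claw":1},{"travel":[0,0.0027,-0.0078],"dr":[2.5,0,0],"claw":1},{"travel":[0,0.0027,-0.0078],"dr":[2.5,0,0],"claw":1},{"travel":[0,0.0027,-0.0078],"dr":[2.5,0,0],"claw":1},{"travel":[0,0.0027,-0.0078],"dr":[2.5,0,0],"claw":1},{"travel":[0,0,0],"dr":[0,0,0],"claw":1},{"travel":[0,0,0],"dr":[0,0,0],"claw":1},{"travel":[0,0,0],"dr":[0,0,0],"claw":1},{"travel":[0,0,0],"dr":[0,0,0],"claw":1}]'
python3 - <<'E'
from h import *
i=ctrl.grab_frame("side"); s=ctrl.read_state();d=s['tool_pos']-[.5457,.0377,.1356];print(d,d@[-.25,.968,0],d@[.968,.25,0],s['ft_force']@[-.25,.968,0],s['ft_force'],s['width'])
cv2.imwrite("pics/e1.png",cv2.resize(i[130:400,200:480],None,fx=2.2,fy=2.2,interpolation=cv2.INTER_CUBIC))
E
```

```text
time: 14.3
tool_pos: [0.588, 0.0615, 0.2111]
orientation: [[-0.248, 0.86, -0.447], [0.969, 0.219, -0.116], [-0.002, -0.462, -0.887]]
ft_force: [0.1, -7.6, 1.6]
width: 0.015
[0.04228804 0.02380382 0.07545194] 0.012470084346282027 0.04688577723035604 -6.9717511489075905 [ 1.12248044 -6.91232545  1.38756025] 0.015445529286264845
```

View pics/e1.png

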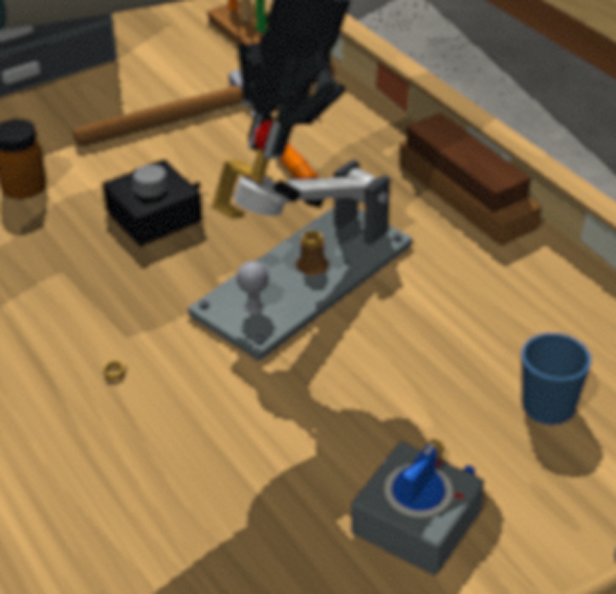

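The arm stands well clear of the ball at (252,277), the red disc is in the jaws at (265,135), and the knob is at rest. The side view shows the other things in place. Handing in.

```bash
python3 -c "
from workcell import ctrl
print(ctrl.hand_in())"
```

```text
the job is handed in; nothing more can be done
None
```

The job is done as asked, and I handed it in at about 14 s on the robot's clock with the gripper still holding the arm up by the red disc.

- **Knob:** I turned the blue knob clockwise to its stop. The moment jumped from about 0.15 to 1.5 N m there. After I let go, the picture showed the bar back at its rest mark.
- **Latch:** With the arm down, I pulled the red disc 12.4 mm sideways against about 7 N of spring. That is past the 9 mm needed to clear the ball, and it was still at 12.5 mm at the end.
- **Lift:** The arm is up about 27.5°, which by the geometry puts the cup about 8 cm above the ball. The last picture agrees: the ball is clear and the disc is in the jaws.
- **Bystanders:** I touched none of them. Those visible in the last picture were where they had been. The bench block, brush and part of the screwdriver were out of view or hidden, so I did not check those.

**Disagreements:**
- The two cameras differed by about 5 mm in y. I used the side camera, which agreed with the fingertips.
- The grips were 1–2 mm off centre, giving side loads up to about 12 N at the wrist.
- The vertical force read while lifting (about 1–2 N) was lower than the stated 3–5 N, but the arm is visibly up.

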